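Open the analyser's flush shutter and load the sample cup

ROBOT

A 6-joint arm with a two-finger parallel gripper is mounted at the origin on the work surface. World frame = base frame: x ahead of the robot, y to its left, z up, the work surface at z = 0. Lengths are in m, angles in rad, forces in N, time in s.
With the tool pointing down it reaches from about 0.35 to 0.975 m from the base axis. Payload 4.9 kg.
Tool frame: the origin (TCP) lies at the very end of the fingers, on their centre line; the grasp point (between the pads) lies ctrl.grip_point_offset behind it (ctrl.grip_point_offset is the distance from the TCP to the grasp point, in m); z points along the fingers, y is the direction in which the jaws open and shut (so a half turn about z gives the same grasp; the last joint's range is limited). The gripper opens to 85 mm and grips with 20 to 120 N. Pads are 22 mm wide; open, the fingers measure 114 mm over their backs; the gripper's body (76 mm by 85 mm) begins 54 mm behind the grasp point. The pads swing forward as they close: fully open they stand 13 mm farther back than shut.
Start: joints at [-0.119, 0.053, 1.613, -0, 1.476, -0.119], TCP at [0.625, 0, 0.231] pointing down, gripper open.
Joint ranges: [-3.01, 3.01], [-1.01, 2.22], [0.06, 2.58], [-1.02, 4.17], [0.09, 2.62], [-3.14, 3.14]. Speed limits (rad/s): [2.57, 2.57, 3.14, 3.14, 3.14, 3.14].

INTERFACE

Orientations are given as a rotation vector (axis times angle).
In Python, from station import ctrl gives the robot as it stands. The module is installed in compiled form; this text tells all that it offers.
- The arm moves only by the shell command python3 -m creep 'ROWS' [FORCE]. ROWS is JSON, a list of rows, each a list of 5 numbers: the closure in counts, from 0 (fully open) to 255 (shut), then the shift along the tool's x, y, z in mm, then the turn about the tool's z in rad. A call has 1 to 12 rows; each row is the pose to reach, as a shift and turn from the pose commanded when the call began, along the tool's axes at that moment; what a row does not reach only later rows make up. A row lasts 1/12 s, in which the tool goes at most 41.7 mm and 7.16 degrees, less where a joint would pass 70% of its speed; a pose out of reach is approached as far as the arm can. A call with a gripper value outside its range is refused whole. The fingers move at their own pace and stop on an object; FORCE is the grip in N (left out, the last holds). Time passes only in rows, so rows that repeat a pose let the fingers close. It gives the time, the measured TCP pose, the force and the opening at its end, in the units of the state.
- ctrl.get_obs(): the state, without advancing time (a new reading comes with each control period).
- ctrl.get_image(name): name is "scene" or "side" or "wrist"; returns the picture (384x512x3 uint8, red, green, blue); there is no depth.
- ctrl.calibration(name): a dict with "fx", "fy", "cx", "cy" (pixels), "k1" (the pictures are not rectified: a ray, as slopes to the right and down, at radius r is drawn at 1 + k1 r^2 times it, then the intrinsics apply), "R" (3x3) and "t" (3): a world point X has camera coordinates R X + t. Camera axes: x right, y down, z forward; pixel columns grow to the right and rows downward; lengths in m; the calibration is good to about 2 mm. A picture is of the moment at which its call begins: read the wrist's pose just before it. calibration takes no time and is no camera call; for the wrist camera it gives the pose at the moment of the call.
- ctrl.finish_job(): hands the job in, once; it reports no verdict.
Trained networks look in the newest picture that a camera, given by its name, has taken for a name from the list of things; names that differ only in an ending like _2 or _b are one class to them, and where a whole thing is asked for, a point or a joint stands for the part that bears it (a point fixed in the world has none). Each returns a list of dicts, best first, with "conf" (0 to 1); they miss things now and then, are a little off and sometimes report something else, mostly with a low value. They report only what shows in the picture. A call takes as long as a camera call. They do not tell look-alikes from the thing itself.
- ctrl.boxes_of(camera, label): "rect" ([left, top, width, height] in pixels, round what is visible of it).
- ctrl.outline_of(camera, label): "mask" (384x512 bool, what is visible of it) and "rect" ([left, top, width, height] in pixels, round what is visible of it).
The state is a dict: "t": time; "q": joint angles; "dq": joint speeds; "effort": joint torques, N m; "tool_pos": TCP position; "tool_rot": TCP orientation; "contact_force": force on the tool from outside, world axes, zero at the start; "wrist_torque": the same for the moment, N m; "opening": finger opening in m.
Only numpy, scipy, OpenCV 4.12 (cv2) and the standard library are available. Lean on these libraries where they do the work, as an engineer would, in place of code of your own. Each camera call takes 0.05 s, during which the arm holds its last target. There are 200 camera calls.

TASK

Get the roast-colour analyser ready for a reading: press gently on the flush black shutter in its top and slide it fully open by friction, never pressing or pushing on the analyser with more than about 20 N, which its bearings do not stand. Then take the white sample cup by its metal knob and set it gently, without dropping or ramming it, upright and fully home in the uncovered port, and let go. Leave the paper cup, the bean jar and the spoon where they are.

Things in the scene. Friction and masses are not known exactly. Their poses are not given: they have to be found in the camera images.
- analyser: Fixed grey bench instrument. Origin at desk level under the middle of the channel in its top; z up, y along the channel. Housing x -50..+50 mm, y -117..+117 mm, flat top at z 80 mm; behind it (x 50..105 mm) a black control strip 72 mm high. The channel (68 mm in x, 184 mm in y, 18 mm deep) holds the shutter; the port is in its floor.
- shutter (a joint): Opening in m: 0 shut, 0.072 fully open (end stop), starts nearly shut. Flat black rubber plate without handle, 64 mm (x) by 110 mm (y), 5 mm thick, thin orange edge lines, flush in the channel. Its centre is at x 0, y -36 mm + opening in the analyser's frame; opens towards the analyser's +y and stays where left. Sliding it takes about 5.5 N.
- channel_top (a point): Middle of the channel, level with the housing's top; axes as the analyser's. Shut, the middle of the shutter's face lies 2 to 7 mm below this: it differs each time and is not measured, so feel for it. The face and its track fall gently towards the open end, about 3 mm per 100 mm. The face is sprung: sinks 1 mm per 10 N, 2 mm at most, then rigid. About 11 to 18 N of pressure carries it; less slips.
- port (a point): Centre of the floor of the round port, 62 mm wide, 30 mm deep below the channel floor, small chamfer at its mouth; axes as the analyser's. It lies at x 0, y -55 mm, z 32 mm in the analyser's frame. Covered by the shutter until that is at least 66 mm open.
- sample_cup: Loose closed white cup with a blue band: round, 57 mm wide, 54 mm high, on top an upright metal knob 24 mm wide and 30 mm high (total height 84 mm); about 0.25 kg. Origin at the centre of its underside, z up. Seated in the port, its body (without the knob) stands 6 mm above the housing's top.
- paper_cup: Bystander: open off-white paper cup, 76 mm wide, 85 mm high; origin at the centre of its underside, z up.
- bean_jar: Bystander: amber glass jar with a dark cap, 66 mm wide, 85 mm high; origin at the centre of its underside, z up.
- cupping_spoon: Bystander: steel spoon with a wooden handle, 160 mm long lying on the desk left of the analyser; origin at its middle, x along it.
There are look-alikes about, which are no part of the job. Leave any yellow look-alike of the sample_cup alone.

How it is judged:
On the way, in this order (a step that is already met when the one before it is completed fails the run):
1. the shutter is slid fully open (at least 66 of its 72 mm) (value of joint shutter above 0.066 m), for 0.2 s.
2. the sample cup stands in the port (z of sample_cup in the frame of port below 0.004 m and horizontal distance between sample_cup and port below 0.006 m and angle between sample_cup's own z axis and vertical below 0.08 rad), for 0.2 s.
At the end, for the whole second after the job is handed in: The shutter is at least 66 mm open; the sample cup stands in the port, its underside within 4 mm of the port floor and 6 mm of its centre, tilted less than 0.08 rad, at rest and released (all of step 2 and value of joint shutter above 0.066 m and linear speed of sample_cup below 0.01 m/s and contact force between the fingers and sample_cup below 0.1 N); the robot touches nothing.
It fails at once if the fingers press or push any part of the analyser (housing or shutter) with more than 22 N (contact force between the fingers and analyser above 22 N).
It fails at once if the sample cup is rammed against the analyser with more than 40 N (contact force between sample_cup and analyser above 40 N).
It fails at once if the sample cup is dropped (faster than 0.4 m/s while not held) (contact force between the fingers and sample_cup below 0.05 N and linear speed of sample_cup above 0.4 m/s).
It fails at once if the paper cup, bean jar or spoon is moved by more than 20 mm (distance of any of paper_cup, bean_jar, cupping_spoon from where it was at the start of the episode above 0.02 m).
It also fails if it takes over 64 s, if anything falls off the work surface, if the arm or the gripper's body presses on something with over 40 N, if the wrist force passes 120 N, or if a joint passes its speed limit or range.

## Working session

There is one attempt and no reset: what is moved stays moved. The work goes in short steps, Python scripts to look and compute and a shell command to move; the robot and the scene stay as the last step left them, time stands still between calls to the robot, and variables do not carry over. Pictures are saved under pics/ and viewed, about 8 in all and at most 12, crops included, and the job is handed in when it is done.

```bash
mkdir -p pics; ls; cat > h.py <<'E'
import numpy as np, cv2
from station import ctrl
def snap(cam,fn=None):
    c=ctrl.calibration(cam); im=ctrl.get_image(cam)
    if fn: cv2.imwrite('pics/'+fn,im[:,:,::-1])
    return im,c
def K(c): return np.array([[c['fx'],0,c['cx']],[0,c['fy'],c['cy']],[0,0,1.]]), np.array([c['k1'],0,0,0.])
def ray(c,uv):
    k,d=K(c); p=cv2.undistortPoints(np.array([[uv]],float),k,d)[0,0]
    R=np.array(c['R']);t=np.array(c['t'])
    v=R.T@np.array([p[0],p[1],1]); return -R.T@t, v/np.linalg.norm(v)
def onz(c,uv,z):
    o,v=ray(c,uv); return o+v*(z-o[2])/v[2]
def proj(c,X):
    k,d=K(c); return cv2.projectPoints(np.atleast_2d(np.array(X,float)),cv2.Rodrigues(np.array(c['R']))[0],np.array(c['t'],float),k,d)[0][:,0]
def tri(obs):
    A=0;b=0
    for c,uv in obs:
        o,v=ray(c,uv);P=np.eye(3)-np.outer(v,v);A=A+P;b=b+P@o
    return np.linalg.solve(A,b)
E
python3 - <<'E'
from h import *
ims=[]
for n in ['scene','side','wrist']:
    im,c=snap(n,n+'0.png'); ims.append(im)
    print(n,np.round(-np.array(c['R']).T@np.array(c['t']),3))
    for l in ['analyser','shutter','sample_cup','paper_cup','bean_jar','cupping_spoon']:
        print(l,[(np.round(b['rect']).tolist(),round(b['conf'],2)) for b in ctrl.boxes_of(n,l)])
a=np.vstack([np.hstack(ims[:2])])
cv2.imwrite('pics/a.png',cv2.resize(np.vstack([ims[0],ims[1]]),None,fx=0.78,fy=0.78)[:,:,::-1])
E
```

```text
pics
scene [ 1.134 -0.406  0.945]
analyser [([186.0, 240.0, 19.0, 29.0], 0.7), ([249.0, 152.0, 79.0, 75.0], 0.58)]
shutter [([258.0, 175.0, 35.0, 23.0], 0.89)]
sample_cup [([198.0, 274.0, 21.0, 26.0], 0.57)]
paper_cup [([150.0, 194.0, 29.0, 36.0], 0.91)]
bean_jar [([127.0, 244.0, 26.0, 31.0], 0.65)]
cupping_spoon [([306.0, 129.0, 35.0, 24.0], 0.62)]
side [ 0.101 -0.761  0.764]
analyser [([194.0, 144.0, 100.0, 79.0], 0.59)]
shutter [([223.0, 168.0, 44.0, 27.0], 0.82)]
sample_cup [([369.0, 232.0, 31.0, 43.0], 0.58), ([323.0, 241.0, 26.0, 41.0], 0.55)]
paper_cup [([247.0, 260.0, 41.0, 57.0], 0.57)]
bean_jar [([333.0, 291.0, 40.0, 54.0], 0.8)]
cupping_spoon [([150.0, 141.0, 45.0, 20.0], 0.8)]
wrist [0.624 0.07  0.375]
analyser []
shutter [([149.0, 0.0, 100.0, 138.0], 0.64)]
sample_cup [([226.0, 314.0, 43.0, 31.0], 0.79), ([314.0, 333.0, 34.0, 20.0], 0.6)]
paper_cup [([64.0, 368.0, 24.0, 16.0], 0.7)]
bean_jar []
cupping_spoon []
```

View pics/a.png

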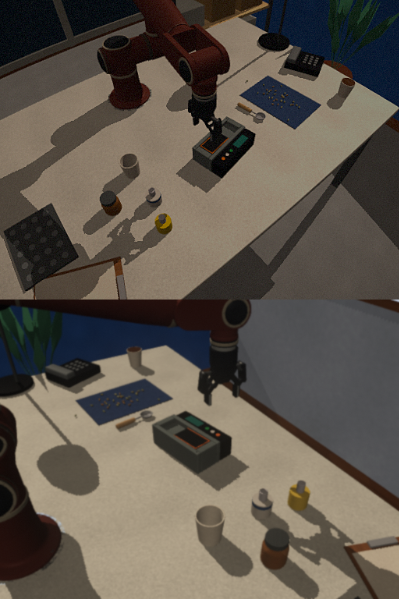

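View pics/wrist0.png

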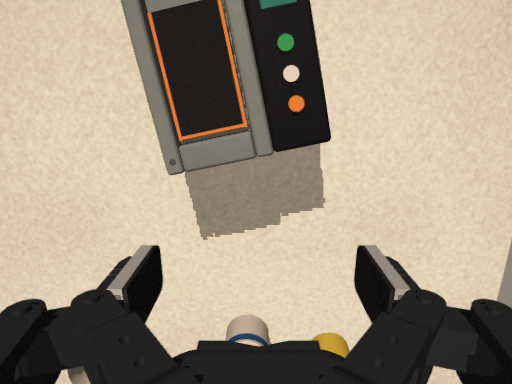

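The wrist view shows the analyser at the top, with the shutter's near orange corners at (180,138) and (246,124) and its control strip on the right. There are two cup candidates:
- **Wrist (247,328), scene (196,254), side (336,261):** white body with a blue band and a grey knob. This fits the description.
- **Wrist (330,345), scene (209,287), side (385,253):** the yellow look-alike, which I leave alone.

```bash
python3 - <<'E'
from h import *
o=ctrl.get_obs(); print({k:np.round(v,3).tolist() for k,v in o.items()}, ctrl.grip_point_offset)
print(np.round(__import__('scipy.spatial.transform',fromlist=['Rotation']).Rotation.from_rotvec(o['tool_rot']).as_matrix(),3))
c=ctrl.calibration('wrist')
for z in (.075,.08):
    print(z,[np.round(onz(c,u,z),4).tolist() for u in [(180,138),(246,124),(150,12),(221,1)]])
print('housing corners', [np.round(onz(c,u,.08),4).tolist() for u in [(170,174),(272,153)]])
cs,cd=ctrl.calibration('scene'),ctrl.calibration('side')
s=cv2.imread('pics/scene0.png'); d=cv2.imread('pics/side0.png')
a=cv2.resize(s[220:310,160:260],None,fx=4,fy=4,interpolation=cv2.INTER_CUBIC)
b=cv2.resize(d[215:305,305:405],None,fx=4,fy=4,interpolation=cv2.INTER_CUBIC)
cv2.imwrite('pics/b.png',np.hstack([a,b]))
print('cup rough',tri([(cs,(196,254)),(cd,(336,261))]))
print('jar',tri([(cs,(140,260)),(cd,(353,318))]),'paper',tri([(cs,(165,212)),(cd,(267,288))]))
E
```

```text
{'t': 1.05, 'q': [-0.119, 0.053, 1.613, 0.0, 1.476, -0.119], 'dq': [0.0, -0.0, 0.001, -0.001, 0.001, -0.001], 'effort': [0.001, -39.37, -37.047, -0.0, 0.001, -0.0], 'tool_pos': [0.625, 0.0, 0.231], 'tool_rot': [2.221, 2.222, 0.0], 'contact_force': [-0.329, -0.013, 0.159], 'wrist_torque': [-0.021, 0.016, -0.012], 'opening': 0.085} 0.0187
[[-0.  1.  0.]
 [ 1.  0.  0.]
 [ 0.  0. -1.]]
0.075 [[0.5534, 0.0359, 0.075], [0.6136, 0.0482, 0.075], [0.5337, 0.1419, 0.075], [0.5936, 0.1495, 0.075]]
0.08 [[0.5546, 0.0364, 0.08], [0.6138, 0.0486, 0.08], [0.5352, 0.1407, 0.08], [0.5941, 0.1482, 0.08]]
housing corners [[0.5433, 0.0035, 0.08], [0.637, 0.0228, 0.08]]
cup rough [ 0.61321971 -0.23426365  0.03386699]
jar [ 0.53805863 -0.37552336  0.0464594 ] paper [ 0.43755103 -0.2340313   0.05170458]
```

View pics/b.png

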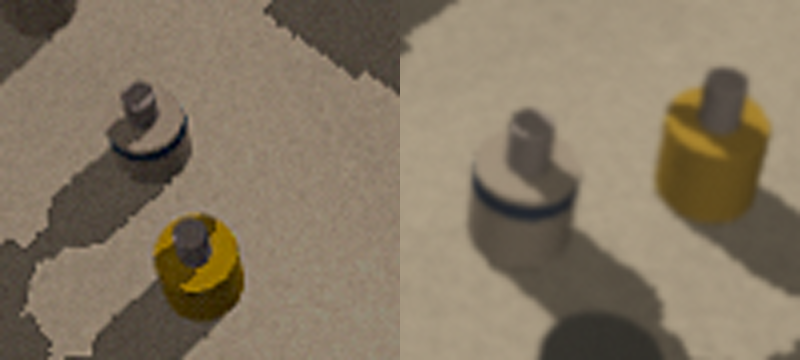

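The enlarged crop confirms it: the white cup with the blue band is on the left in both halves, with its knob top at scene (194.7,242.7) and side (338,245). The yellow one is to its right. I now move so the wrist camera looks straight at the analyser, fingers shut.

```bash
python3 -m creep '[[255,25,-20,0,-0.1],[255,55,-40,0,-0.196],[255,55,-40,0,-0.196],[255,55,-40,0,-0.196],[255,55,-40,0,-0.196],[255,55,-40,0,-0.196]]'
python3 - <<'E'
from h import *
cs,cd=ctrl.calibration('scene'),ctrl.calibration('side')
print('knob top',tri([(cs,(194.7,242.7)),(cd,(338,245))]), 'yellow',tri([(cs,(160+192/4,220+230/4)),(cd,(305+327/4,215+76/4))]))
im,c=snap('wrist','w1.png')
print(ctrl.get_obs()['tool_pos'], c['fx'], [(np.round(b['rect']),b['conf']) for b in ctrl.outline_of('wrist','shutter')])
E
```

```text
t: 1.55
tool_pos: [0.5855, 0.0544, 0.2315]
tool_rot: [1.994, 2.427, 0.0]
contact_force: [0.2, 0.8, 0.6]
opening: 0.0123
knob top [ 0.61105034 -0.23075657  0.08321422] yellow [ 0.7224092  -0.26012541  0.0833672 ]
[0.58548251 0.05427922 0.23137689] 328.66650597968203 [(array([214.,  68.,  77., 126.]), 0.77)]
```

View pics/w1.png

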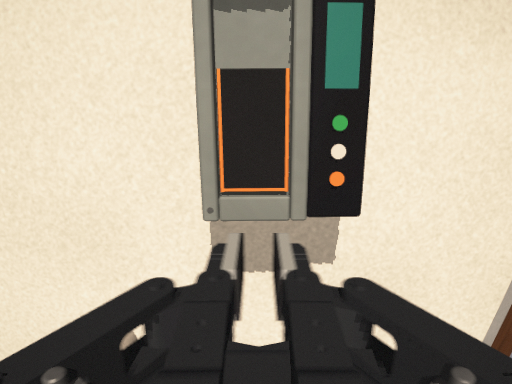

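The view shows the shutter's orange frame with corners at about (220,191), (288,191), (217,69) and (289,69). The housing's near edge is at row 220, from column 203 to 307, and the fingers are still closing.

```bash
python3 - <<'E'
from h import *
c=ctrl.calibration('wrist')
P=[onz(c,u,.0755)[:2] for u in [(220,191.5),(289,191.5),(217,69),(290,69)]]
P=np.array(P); print(np.round(P,4)); 
print('w',np.linalg.norm(P[1]-P[0]),np.linalg.norm(P[3]-P[2]),'l',np.linalg.norm(P[2]-P[0]),np.linalg.norm(P[3]-P[1]))
d=(P[2]+P[3]-P[0]-P[1])/2; yaw=np.arctan2(-d[0],d[1]); print('yaw',yaw,[np.arctan2(v[1],v[0]) for v in (P[1]-P[0],P[3]-P[2])])
H=np.array([onz(c,u,.08)[:2] for u in [(203,220.5),(307,219.5)]]); print('H',np.round(H,4),np.linalg.norm(H[1]-H[0]))
y=np.array([-np.sin(yaw),np.cos(yaw)]);x=np.array([y[1],-y[0]])
O=H.mean(0)+.117*y; O2=P.mean(0)+.036*y
print('origin from housing',O,'from shutter(shut)',O2,'diff along y,x',(O2-O)@y,(O2-O)@x)
o=ctrl.get_obs(); t=o['tool_pos'][:2]
from scipy.spatial.transform import Rotation as Ro
R=Ro.from_rotvec(o['tool_rot']).as_matrix(); print('tool yaw',np.arctan2(-R[0,0],R[1,0]),o['tool_pos'])
tgt=O-.03*y; print('shift to press (tool x,y mm)',1e3*(tgt-t)@R[:2,0],1e3*(tgt-t)@R[:2,1])
E
```

```text
[[0.5525 0.033 ]
 [0.6165 0.0456]
 [0.5318 0.1408]
 [0.5935 0.153 ]]
w 0.06526893138045607 0.06295029398932357 l 0.10977886139860892 0.10977567464172049
yaw 0.20033106034690906 [np.float64(0.1948654358524469), np.float64(0.1946134922980397)]
H [[0.5414 0.0027]
 [0.6388 0.023 ]] 0.09950179853129755
origin from housing [0.56685571 0.12750773] from shutter(shut) [0.56639981 0.12838103] diff along y,x 0.0009465521930929429 -0.0002729983941970699
tool yaw 0.1947029622130938 [0.58544588 0.05425622 0.23129826]
shift to press (tool x,y mm) 45.464651134890744 -3.8977279052385465
```

```bash
python3 -m creep '[[255,20,-2,20,0],[255,45,-4,50,0],[255,45,-4,85,0],[255,45,-4,115,0],[255,45,-4,135,0],[255,45,-4,142,0],[255,45,-4,142,0],[255,45,-4,142,0]]'
```

```text
t: 2.32
tool_pos: [0.5731, 0.098, 0.0901]
tool_rot: [1.994, 2.427, 0.001]
contact_force: [0.9, 0.3, -0.0]
opening: -0.0002
```

```bash
python3 -m creep '[[255,0,0,5,0],[255,0,0,9,0],[255,0,0,11,0],[255,0,0,12,0],[255,0,0,12,0],[255,0,0,12,0]]'; python3 -m creep '[[255,0,0,0.4,0],[255,0,0,0.8,0],[255,0,0,0.8,0],[255,0,0,0.8,0]]'
```

```text
t: 2.82
tool_pos: [0.5724, 0.0984, 0.0775]
tool_rot: [1.993, 2.428, 0.0]
contact_force: [0.8, -0.4, 0.8]
opening: 0.0
t: 3.15
tool_pos: [0.5723, 0.0984, 0.0765]
tool_rot: [-1.993, -2.428, -0.0]
contact_force: [-0.5, 0.6, -0.2]
opening: -0.0001
```

```bash
for i in 1; do python3 -m creep '[[255,0,0,0.4,0],[255,0,0,0.7,0],[255,0,0,0.7,0],[255,0,0,0.7,0]]'; done; python3 -m creep '[[255,0,0,0.4,0],[255,0,0,0.7,0],[255,0,0,0.7,0],[255,0,0,0.7,0]]'
```

```text
t: 3.48
tool_pos: [0.5722, 0.0984, 0.0757]
tool_rot: [-1.993, -2.428, 0.0]
contact_force: [0.9, -0.1, 0.3]
opening: -0.0003
t: 3.82
tool_pos: [0.5724, 0.0984, 0.0752]
tool_rot: [1.993, 2.428, 0.0]
contact_force: [0.2, 0.5, 0.9]
opening: -0.0001
```

```bash
python3 -m creep '[[255,0,0,0.4,0],[255,0,0,0.7,0],[255,0,0,0.7,0],[255,0,0,0.7,0]]'
```

```text
t: 4.15
tool_pos: [0.5725, 0.0984, 0.0748]
tool_rot: [1.993, 2.428, 0.0]
contact_force: [-0.0, -0.7, 3.4]
opening: 0.0002
```

```bash
python3 -m creep '[[255,0,0,0.4,0],[255,0,0,0.7,0],[255,0,0,0.7,0],[255,0,0,0.7,0]]'
```

```text
t: 4.48
tool_pos: [0.5726, 0.0984, 0.0744]
tool_rot: [1.993, 2.428, 0.0]
contact_force: [-2.1, 0.0, 5.6]
opening: 0.0002
```

```bash
python3 -m creep '[[255,0,0,0.5,0],[255,0,0,1,0],[255,0,0,1.4,0],[255,0,0,1.4,0],[255,0,0,1.4,0]]'
```

```text
t: 4.9
tool_pos: [0.5727, 0.0984, 0.0738]
tool_rot: [1.993, 2.428, 0.0]
contact_force: [-4.1, 0.2, 8.4]
opening: 0.0
```

```bash
python3 -m creep '[[255,0,-0.3,0.5,0],[255,0,-0.6,1,0],[255,0,-0.6,1.5,0],[255,0,-0.6,1.5,0],[255,0,-0.6,1.5,0]]'
```

```text
t: 5.32
tool_pos: [0.5727, 0.0984, 0.0732]
tool_rot: [1.992, 2.427, 0.002]
contact_force: [-3.9, 0.3, 12.0]
opening: -0.0001
```

```bash
python3 -m creep '[[255,0,-0.5,0.5,0],[255,0,-1,0.8,0],[255,1,-1,0.85,0],[255,2.5,-1,0.9,0],[255,4,-1,0.92,0],[255,6,-1,0.98,0],[255,8,-1,1.04,0],[255,10,-1,1.1,0],[255,10,-1,1.1,0]]'
```

```text
t: 6.07
tool_pos: [0.571, 0.1066, 0.0729]
tool_rot: [1.989, 2.424, 0.001]
contact_force: [-3.3, -5.1, 12.6]
opening: -0.0002
```

```bash
python3 -m creep '[[255,1,-0.4,0.4,0],[255,3,-0.8,0.5,0],[255,5,-0.8,0.55,0],[255,7,-0.8,0.6,0],[255,9,-0.8,0.66,0],[255,11,-0.8,0.72,0],[255,13,-0.8,0.78,0],[255,15,-0.8,0.84,0],[255,15,-0.8,0.84,0]]'
python3 - <<'E'
from h import *
im,c=snap('wrist','w2.png')
E
```

```text
t: 6.82
tool_pos: [0.5678, 0.1213, 0.0724]
tool_rot: [1.989, 2.424, 0.003]
contact_force: [-1.6, -4.2, 13.0]
opening: -0.0002
```

View pics/w2.png

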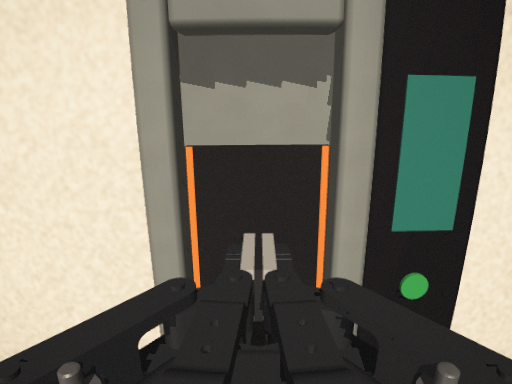

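The picture shows the shutter's far edge at row 145, between columns 187 and 328. The fingers are on its face and the far wall of the channel is at row 34.

```bash
cat >> h.py <<'E'
O=np.array([.5668,.1278]);yaw=.198
ya=np.array([-np.sin(yaw),np.cos(yaw)]);xa=np.array([ya[1],-ya[0]])
def ana(p): d=np.array(p[:2])-O; return np.round(1e3*np.array([d@xa,d@ya]),1)
E
python3 - <<'E'
from h import *
c=ctrl.calibration('wrist')
print('edge',[ana(onz(c,u,.0735)) for u in [(187,145),(328,145)]],'wall top',[ana(onz(c,u,.08)) for u in [(178,33),(336,33)]],'tool',ana(ctrl.get_obs()['tool_pos']))
E
python3 -m creep '[[255,1,-0.2,0.2,0],[255,3,-0.4,0.35,0],[255,5,-0.4,0.4,0],[255,7,-0.4,0.46,0],[255,9,-0.4,0.52,0],[255,11,-0.4,0.58,0],[255,13,-0.4,0.64,0],[255,15,-0.4,0.7,0],[255,17,-0.4,0.76,0],[255,19,-0.4,0.82,0],[255,19,-0.4,0.82,0]]'
python3 - <<'E'
from h import *
im,c=snap('wrist','w3.png'); print('tool',ana(ctrl.get_obs()['tool_pos']))
col=im[:,255:265].mean((1,2)); g=np.diff(col); print(np.argsort(g)[:4],col[100:200:8].round())
E
```

```text
edge [array([-31.6,  44.3]), array([29.5, 44.1])] wall top [array([-31.4,  88.2]), array([29. , 88.2])] tool [-0.3 -6.6]
t: 7.78
tool_pos: [0.564, 0.14, 0.0718]
tool_rot: [1.989, 2.423, 0.004]
contact_force: [-2.2, -4.8, 14.1]
opening: -0.0001
tool [-0.4 12.5]
[ 10 144 143 278] [ 87.  85.  85.  86. 139. 140.  36.  35.  37.  37.  37.  37.  36.]
```

```bash
python3 -m creep '[[255,2,0,0.06,0],[255,4,0,0.12,0],[255,6,0,0.18,0],[255,8,0,0.24,0],[255,10,0,0.3,0],[255,12,0,0.36,0],[255,14,0,0.42,0],[255,16,0,0.48,0],[255,18,0,0.54,0],[255,20,0,0.6,0],[255,20,0,0.6,0]]'
python3 - <<'E'
from h import *
im,c=snap('wrist','w4.png'); print('tool',ana(ctrl.get_obs()['tool_pos']))
col=im[:,255:265].mean((1,2)); g=np.diff(col); print(np.argsort(g)[:4])
E
```

```text
t: 8.75
tool_pos: [0.56, 0.1597, 0.0711]
tool_rot: [1.989, 2.424, 0.003]
contact_force: [-1.6, -6.0, 13.5]
opening: -0.0003
tool [-0.4 32.6]
[ 65 144  64 143]
```

```bash
python3 -m creep '[[255,1,0,0.1,0],[255,2,0,0.15,0],[255,3,0,0.2,0],[255,4,0,0.22,0],[255,5,0,0.25,0],[255,5,0,0.25,0]]'
python3 - <<'E'
from h import *
im,c=snap('wrist','w5.png'); print('tool',ana(ctrl.get_obs()['tool_pos']))
col=im[:,255:265].mean((1,2)); g=np.diff(col); print(np.argsort(g)[:4])
E
python3 -m creep '[[255,1,0,0.03,0],[255,2,0,0.06,0],[255,3,0,0.09,0],[255,4,0,0.12,0],[255,5,0,0.15,0],[255,5,0,0.15,0]]'
python3 - <<'E'
from h import *
im,c=snap('wrist','w6.png'); print('tool',ana(ctrl.get_obs()['tool_pos']))
col=im[:,255:265].mean((1,2)); g=np.diff(col); print(np.argsort(g)[:4])
for r in (34,40,60): pass
E
```

```text
t: 9.3
tool_pos: [0.559, 0.1645, 0.0709]
tool_rot: [1.989, 2.424, 0.003]
contact_force: [-1.6, -4.0, 14.9]
opening: -0.0004
tool [-0.4 37.5]
[ 78 144  77 137]
t: 9.85
tool_pos: [0.5585, 0.1682, 0.0709]
tool_rot: [1.987, 2.422, 0.001]
contact_force: [-0.1, -9.2, 14.4]
opening: -0.0003
tool [-0.2 41.2]
[ 88  87 150 149]
```

The edge slipped back from row 144 to row 150 and the side force rose to 9 N, so the shutter is at its end stop. I lift off and look.

```bash
python3 -m creep '[[255,-0.5,0,-3,0],[255,-1,0,-15,0],[255,-20,0,-45,0],[255,-50,0,-80,0],[255,-80,0,-115,0],[255,-105,0,-145,0],[255,-110,0,-160,0],[255,-110,0,-160,0],[255,-110,0,-160,0]]'
python3 - <<'E'
from h import *
im,c=snap('wrist','w7.png')
E
```

```text
t: 10.65
tool_pos: [0.5771, 0.0623, 0.2283]
tool_rot: [1.994, 2.426, 0.003]
contact_force: [-0.6, 0.6, -0.3]
opening: -0.0
```

View pics/w7.png

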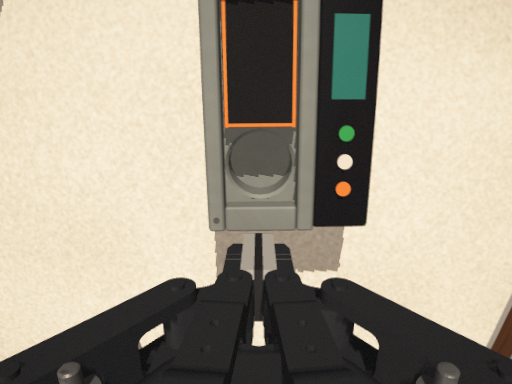

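The port is uncovered, with its rim spanning columns 228–293 around (261,163) and its bottom at row 197. The shutter's near edge is now at row 127.

```bash
python3 - <<'E'
from h import *
c=ctrl.calibration('wrist')
print('shutter edge',[ana(onz(c,u,.071)) for u in [(227,127),(297,127)]])
print('rim LRB',[ana(onz(c,u,.062)) for u in [(228.5,163),(293,163),(261,196.5)]])
print('housing',[ana(onz(c,u,.08)) for u in [(208,230.5),(314,228)]])
im=cv2.imread('pics/w7.png'); cv2.imwrite('pics/w7c.png',cv2.resize(im[110:235,195:330],None,fx=5,fy=4.5 if 0 else 5,interpolation=cv2.INTER_CUBIC)[:600,:])
from scipy.spatial.transform import Rotation as Ro
o=ctrl.get_obs(); R=Ro.from_rotvec(o['tool_rot']).as_matrix(); t=o['tool_pos']
print(t,np.round(1e3*R.T@(np.array([.611,-.231,.231])-t),1))
E
```

```text
shutter edge [array([-32.2, -19.5]), array([ 30.6, -19.6])]
rim LRB [array([-32.4, -54. ]), array([ 28.8, -54.1]), array([ -1.6, -87.2])]
housing [array([ -52. , -115.4]), array([  48.5, -113.1])]
[0.57600342 0.06285777 0.2261105 ] [-295.   -22.9   -5.1]
```

View pics/w7c.png

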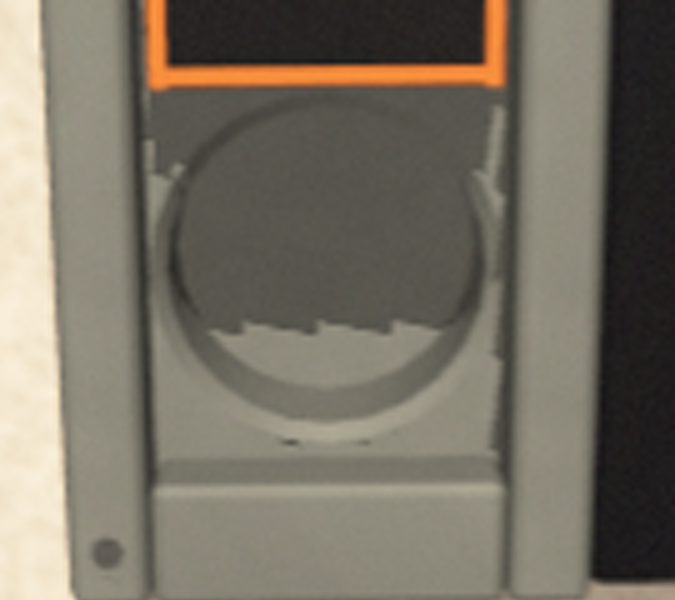

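The crop confirms the shutter is fully open: its near edge is at analyser y of about -19.5 mm, an opening of about 71.5 mm. The port centre is within 1 mm of the frame estimate. Now I go above the white cup, keeping the same camera-relative placement so that any calibration bias cancels.

```bash
python3 -m creep '[[0,-15,-1,0,0],[0,-45,-3,0,0],[0,-85,-6,0,0],[0,-125,-9,0,0],[0,-165,-12,0,0],[0,-205,-15,0,0],[0,-245,-18,0,0],[0,-280,-21,0,0],[0,-300,-23,0,0],[0,-305,-23,0,0],[0,-305,-23,0,0],[0,-305,-23,0,0]]' 40
python3 -m creep '[[0,0,0,0,0],[0,0,0,0,0]]'
python3 - <<'E'
from h import *
im,c=snap('wrist','w8.png'); print(ctrl.get_obs()['tool_pos'])
print([(np.round(b['rect'],1),round(b['conf'],2)) for b in ctrl.boxes_of('wrist','sample_cup')])
for p in ([.611,-.231,.084],[.611,-.231,.054],[.722,-.26,.084]): print(proj(c,p))
E
```

```text
t: 11.7
tool_pos: [0.6129, -0.2393, 0.2249]
tool_rot: [-1.99, -2.426, 0.0]
contact_force: [-0.8, 0.8, -0.2]
opening: 0.085
t: 11.87
tool_pos: [0.6134, -0.2392, 0.2266]
tool_rot: [-1.99, -2.43, -0.0]
contact_force: [-0.0, 0.2, -1.0]
opening: 0.0858
[ 0.613479   -0.23949728  0.22689818]
[(array([230.5, 128.7,  57.5,  64. ]), 0.93), (array([320.8, 174.9,  62.3,  62.8]), 0.65)]
[[257.85258668 170.7151829 ]]
[[257.85381849 164.2664252 ]]
[[367.87624298 223.50501287]]
```

View pics/w8.png

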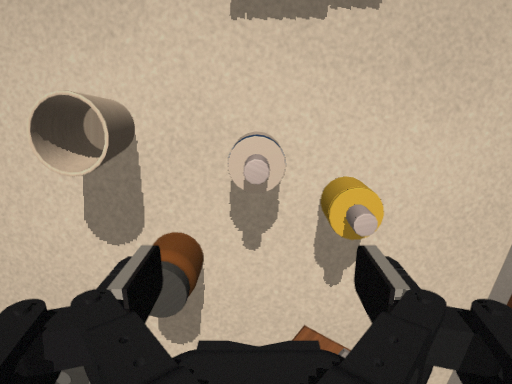

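The white cup with its grey knob is centred, with the knob top at (257,170) as predicted. The yellow one is at (352,208), the jar is at (178,275) and the paper cup is at (82,132), all clear of the fingers' path down.

```bash
python3 - <<'E'
from h import *
from scipy.spatial.transform import Rotation as Ro
c=ctrl.calibration('wrist'); im=cv2.imread('pics/w8.png')
# knob top centre and body-top ellipse via box columns
a=onz(c,(256.8,170.5),.084); b=onz(c,(257,163),.054); e=[onz(c,u,.054) for u in [(229,163),(285.5,163)]]
print(a,b,e,np.linalg.norm(e[0]-e[1]))
cs,cd=ctrl.calibration('scene'),ctrl.calibration('side')
print('tri wrist+scene+side',tri([(c,(256.8,170.5)),(cs,(194.7,242.7)),(cd,(338,245))]))
o=ctrl.get_obs(); R=Ro.from_rotvec(o['tool_rot']).as_matrix(); t=o['tool_pos']
for p in (a,b): print(t,np.round(1e3*R.T@(np.array([p[0],p[1],.058])-t),1))
E
```

```text
[ 0.61027482 -0.23170305  0.084     ] [ 0.61018502 -0.23064932  0.054     ] [array([ 0.58336718, -0.23601427,  0.054     ]), array([ 0.63747935, -0.22516021,  0.054     ])] 0.05519000899693539
tri wrist+scene+side [ 0.61072097 -0.23122404  0.08358302]
[ 0.61353981 -0.23978598  0.22713701] [  8.6  -1.6 169.1]
[ 0.61353981 -0.23978598  0.22713701] [  9.6  -1.5 169.1]
```

```bash
python3 -m creep '[[0,3,0,20,0],[0,7,-1,50,0],[0,9,-1.5,85,0],[0,9,-1.5,115,0],[0,9,-1.5,140,0],[0,9,-1.5,155,0],[0,9,-1.5,160,0],[0,9,-1.5,160,0],[0,9,-1.5,160,0],[0,9,-1.5,160,0]]'
```

```text
t: 12.8
tool_pos: [0.6118, -0.2334, 0.0697]
tool_rot: [1.991, 2.425, 0.001]
contact_force: [-0.5, -0.6, -0.1]
opening: 0.0854
```

```bash
python3 -m creep '[[0,1.5,-0.5,4,0],[0,2,-0.7,8,0],[0,2,-0.7,11,0],[0,2,-0.7,11,0],[0,2,-0.7,11,0],[0,2,-0.7,11,0]]'
```

```text
t: 13.3
tool_pos: [0.6091, -0.2308, 0.056]
tool_rot: [-1.993, -2.428, 0.0]
contact_force: [-0.3, 0.3, 0.9]
opening: 0.0857
```

```bash
python3 -m creep '[[0,0,1,-1,0],[255,0,1,-1,0],[255,0,1,-1,0],[255,0,1,-1,0],[255,0,1,-1,0],[255,0,1,-1,0],[255,0,1,-1,0],[255,0,1,-1,0],[255,0,1,-1,0]]' 60
```

```text
t: 14.05
tool_pos: [0.6101, -0.2307, 0.0573]
tool_rot: [1.993, 2.428, -0.0]
contact_force: [-1.3, -0.8, 1.1]
opening: 0.0224
```

```bash
python3 -m creep '[[255,0,0,0,0],[255,0,0,-3,0],[255,0,0,-12,0],[255,0,0,-30,0],[255,0,0,-60,0],[255,0,0,-90,0],[255,0,0,-115,0],[255,0,0,-128,0],[255,0,0,-130,0],[255,0,0,-130,0]]'
python3 -m creep '[[255,15,1,0,0],[255,40,3,0,0],[255,70,6,0,0],[255,105,9,0,0],[255,140,12,0,0],[255,175,15,0,0],[255,210,18,0,0],[255,245,21,0,0],[255,272,24,0,0],[255,290,26,0,0],[255,300,27,0,0],[255,304,27.5,0,0]]'
python3 -m creep '[[255,0,0,0,0],[255,0,0,0,0],[255,0,0,0,0],[255,0,0,0,0]]'
python3 - <<'E'
from h import *
from scipy.spatial.transform import Rotation as Ro
im,c=snap('wrist','w9.png')
o=ctrl.get_obs(); R=Ro.from_rotvec(o['tool_rot']).as_matrix(); t=o['tool_pos']
print(t,np.round(R,3).tolist(),o['opening'],o['contact_force'],np.round(1e3*R.T@(np.array([.577,.0743,.2])-t),1))
E
```

```text
t: 14.88
tool_pos: [0.6102, -0.2306, 0.1874]
tool_rot: [1.993, 2.427, 0.0]
contact_force: [0.4, 0.1, -3.0]
opening: 0.022
t: 15.88
tool_pos: [0.5761, 0.0747, 0.1845]
tool_rot: [-1.989, -2.428, 0.004]
contact_force: [0.7, -0.5, -3.1]
opening: 0.0223
t: 16.22
tool_pos: [0.578, 0.0719, 0.1869]
tool_rot: [1.995, 2.426, -0.0]
contact_force: [0.0, -0.1, -2.0]
opening: 0.0222
[0.5780242  0.07194284 0.18702298] [[-0.193, 0.981, -0.0], [0.981, 0.193, -0.0], [-0.0, -0.0, -1.0]] 0.02226586150260327 [-0.80252915  0.4690955  -3.13459661] [  2.5  -0.6 -13. ]
```

View pics/w9.png

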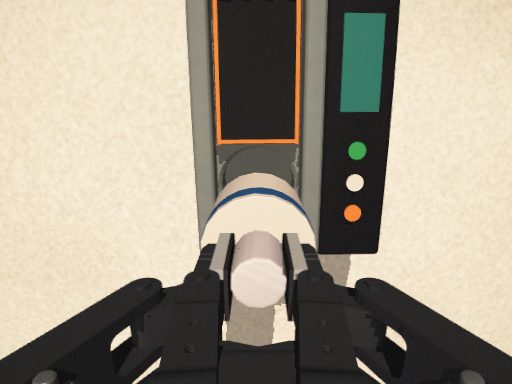

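The cup hangs upright in the jaws, with its body top spanning columns 202–314 and its blue band at row 190. The port's rim shows behind it at columns 219–297, and the shutter edge is at row 142. I check the cup axis and the port centre from this one picture.

```bash
python3 - <<'E'
from h import *
c=ctrl.calibration('wrist'); t=ctrl.get_obs()['tool_pos']
zb=t[2]-.0573
th=np.linspace(0,2*np.pi,73); circ=lambda p,r,z:np.c_[p[0]+r*np.cos(th),p[1]+r*np.sin(th),0*th+z]
pc=t[:2]+np.array([.0002,-.0005])
im=cv2.imread('pics/w9.png')
def draw(P,col): cv2.polylines(big,[np.round((proj(c,P)-[160,80])*3).astype(int)],True,col,1)
big=cv2.resize(im[80:280,160:360],None,fx=3,fy=3,interpolation=cv2.INTER_CUBIC)
draw(circ(pc,.0285,zb+.054),(0,0,255)); draw(circ(pc,.012,zb+.084),(0,255,0))
port=O-.055*ya
draw(circ(port,.031,.062),(255,255,0)); draw(circ(port,.033,.062),(255,0,255))
cv2.imwrite('pics/ov.png',big)
print('port',port,'rim',[ana(onz(c,u,.062)) for u in [(219,165),(297.5,165)]],'shutter',[ana(onz(c,u,.071)) for u in [(216,143),(300,143)]])
print('body edges',[1e3*(onz(c,u,zb+.054)[:2]-t[:2])@xa for u in [(202,238),(314.5,238)]], ana(t))
E
```

```text
port [0.57761898 0.07387459] rim [array([-32.9, -39.8]), array([ 32.3, -40. ])] shutter [array([-33.6, -20.4]), array([ 32.7, -20.6])]
body edges [np.float64(-27.760867587835545), np.float64(26.705185712948598)] [  0. -57.]
```

View pics/ov.png

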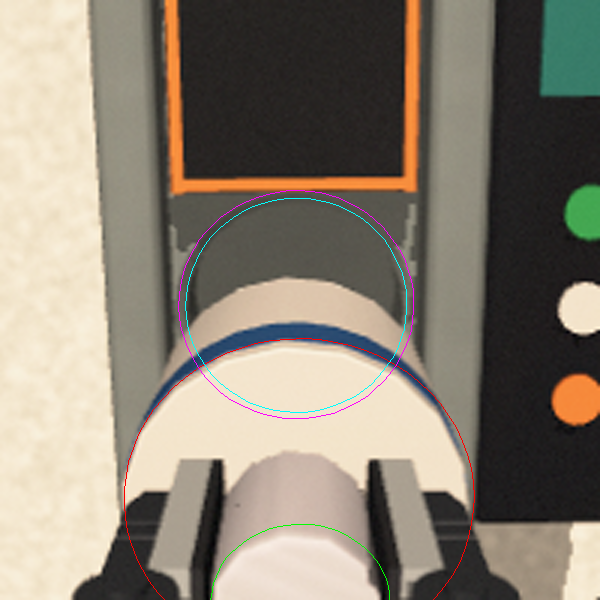

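The predicted outlines (cup body red, port cyan) fit the picture to within about 1 mm, so the cup goes in with a 2.5 mm forward shift. I lower to just above the port mouth first.

```bash
python3 -m creep '[[255,1,0,5,0],[255,2.5,0.3,15,0],[255,2.5,0.3,30,0],[255,2.5,0.3,45,0],[255,2.5,0.3,55,0],[255,2.5,0.3,60,0],[255,2.5,0.3,62,0],[255,2.5,0.3,62,0],[255,2.5,0.3,62,0],[255,2.5,0.3,62,0],[255,2.5,0.3,62,0]]'
python3 -c "
from h import *
o=ctrl.get_obs();print(o['tool_pos'],ana(o['tool_pos']))"
```

```text
t: 17.18
tool_pos: [0.5783, 0.0755, 0.1261]
tool_rot: [1.993, 2.427, 0.002]
contact_force: [-0.9, -0.4, -2.7]
opening: 0.0225
[0.5783322  0.0754738  0.12612982] [  1.  -53.6]
```

```bash
python3 -m creep '[[255,-0.7,-0.6,1,0],[255,-0.7,-0.6,3,0],[255,-0.7,-0.6,5,0],[255,-0.7,-0.6,7,0],[255,-0.7,-0.6,9,0],[255,-0.7,-0.6,10,0],[255,-0.7,-0.6,10,0],[255,-0.7,-0.6,10,0]]'
python3 -c "
from h import *
o=ctrl.get_obs();print(o['tool_pos'],ana(o['tool_pos']))"
```

```text
t: 17.85
tool_pos: [0.5771, 0.0747, 0.1148]
tool_rot: [-1.993, -2.428, 0.0]
contact_force: [0.1, 0.5, -3.2]
opening: 0.0222
[0.57709617 0.07468756 0.11484322] [ -0.4 -54.1]
```

It is 4 mm into the port with no contact force. I continue down.

```bash
python3 -m creep '[[255,0,0,1,0],[255,0,0,3,0],[255,0,0,5,0],[255,0,0,7,0],[255,0,0,9,0],[255,0,0,11,0],[255,0,0,13,0],[255,0,0,15,0],[255,0,0,17,0],[255,0,0,18,0],[255,0,0,18,0],[255,0,0,18,0]]'
python3 -m creep '[[255,0,0,1,0],[255,0,0,2,0],[255,0,0,3,0],[255,0,0,4,0],[255,0,0,4,0],[255,0,0,4,0]]'
```

```text
t: 18.85
tool_pos: [0.5772, 0.0747, 0.097]
tool_rot: [-1.993, -2.428, 0.0]
contact_force: [0.5, -0.1, -4.1]
opening: 0.0223
t: 19.35
tool_pos: [0.5771, 0.0746, 0.0929]
tool_rot: [-1.993, -2.428, 0.0]
contact_force: [-0.2, -0.1, -2.5]
opening: 0.0223
```

```bash
python3 -m creep '[[255,0,0,0.7,0],[255,0,0,1.4,0],[255,0,0,2,0],[255,0,0,2.5,0],[255,0,0,2.5,0],[255,0,0,2.5,0]]'
```

```text
t: 19.85
tool_pos: [0.5772, 0.0746, 0.0905]
tool_rot: [-1.993, -2.428, 0.0]
contact_force: [-0.7, 0.1, -3.0]
opening: 0.0225
```

```bash
python3 -m creep '[[255,0,0,0.5,0],[255,0,0,1,0],[255,0,0,1,0],[255,0,0,1,0]]'
```

```text
t: 20.18
tool_pos: [0.5772, 0.0747, 0.0895]
tool_rot: [-1.993, -2.428, 0.0]
contact_force: [0.9, -0.6, -2.8]
opening: 0.022
```

```bash
python3 -m creep '[[255,0,0,0.5,0],[255,0,0,1,0],[255,0,0,1,0],[255,0,0,1,0]]'
```

```text
t: 20.52
tool_pos: [0.5774, 0.0746, 0.0892]
tool_rot: [1.993, 2.428, 0.0]
contact_force: [-2.4, -0.0, 2.9]
opening: 0.0223
```

The floor contact (+6 N) comes at TCP z 0.0892, as predicted (0.0893). I release and lift away.

```bash
python3 -m creep '[[200,0,0,0,0],[150,0,0,0,0],[90,0,0,0,0],[60,0,0,0,0],[60,0,0,0,0],[60,0,0,0,0],[60,0,0,0,0]]'
python3 -m creep '[[60,0,0,-3,0],[60,0,0,-10,0],[60,0,0,-25,0],[60,0,0,-50,0],[60,0,0,-85,0],[60,0,0,-120,0],[60,-10,0,-140,0],[60,-15,0,-140,0],[60,-15,0,-140,0],[60,-15,0,-140,0]]'
python3 -m creep '[[60,0,0,0,0],[60,0,0,0,0]]'
python3 - <<'E'
from h import *
im,c=snap('wrist','w10.png'); s,cs=snap('side','s10.png'); e,ce=snap('scene','e10.png')
th=np.linspace(0,2*np.pi,73); port=O-.055*ya
big=cv2.resize(im[60:260,150:350],None,fx=3,fy=3,interpolation=cv2.INTER_CUBIC)[:,:,::-1].copy()
for r,z,col in ((.0285,.086,(0,0,255)),(.012,.116,(0,255,0))):
    P=np.c_[port[0]+r*np.cos(th),port[1]+r*np.sin(th),0*th+z]
    cv2.polylines(big,[np.round((proj(c,P)-[150,60])*3).astype(int)],True,col,1)
sd=cv2.resize(s[140:230,190:300],(200,164))[:,:,::-1]
sc=cv2.resize(e[145:235,245:335],(200,200))[:,:,::-1]
col=np.zeros((600,200,3),np.uint8); col[:164]=sd; col[200:400]=sc
cv2.imwrite('pics/fin.png',np.hstack([big,col]))
E
```

```text
t: 21.1
tool_pos: [0.5773, 0.0747, 0.0885]
tool_rot: [1.993, 2.428, 0.0]
contact_force: [0.3, 0.6, -0.6]
opening: 0.0654
t: 21.93
tool_pos: [0.5797, 0.0598, 0.2279]
tool_rot: [-1.994, -2.427, 0.001]
contact_force: [-0.1, 0.0, -1.2]
opening: 0.0654
t: 22.1
tool_pos: [0.5791, 0.0602, 0.2265]
tool_rot: [-1.991, -2.426, 0.003]
contact_force: [-0.2, -0.9, -0.5]
opening: 0.0655
```

View pics/fin.png

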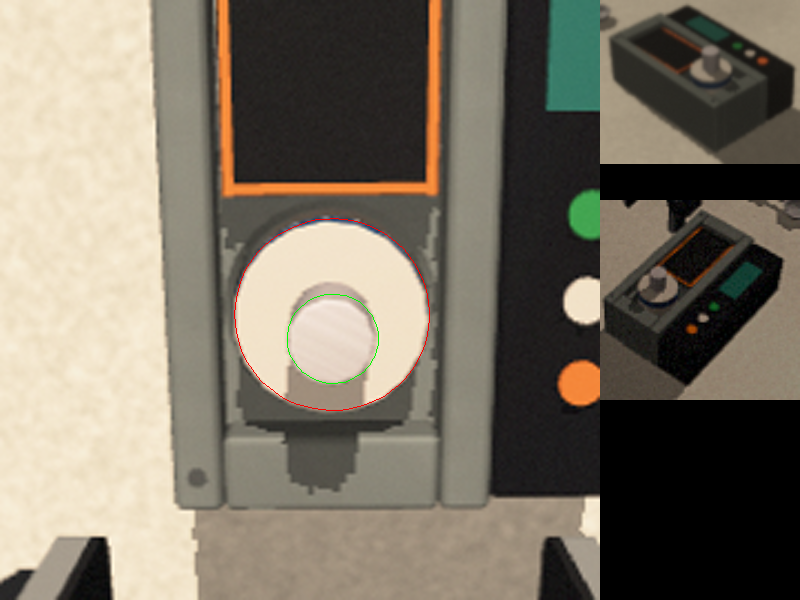

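The cup's top and knob fall exactly on the outlines predicted for a cup seated upright in the port (crop (332,314) and (333,338)). The shutter stays fully open and the robot is clear, so I hand the job in.

```bash
python3 -c "
from station import ctrl
print(ctrl.finish_job())"
```

```text
the job is handed in; nothing more can be done
None
```

The shutter is fully open, the white sample cup stands home in the port and released, and I handed the job in at about 22 s. No verdict is reported.

**Shutter:** I felt for its face and slid it open by friction with about 12–15 N of pressure. The highest total force I read was about 17 N, at the end stop; forces were only read at the end of each move. Its near edge then measured 71.5 mm open. A later look from higher up gave about 70.5 mm; both are above the 66 mm needed.

**Cup:** I took it by the knob and lowered it in steps with no side contact. It met the port floor at TCP z 0.0892 m, against 0.0893 m predicted, with a force change of only about 6 N. After release, the last picture shows its body and knob on the outlines of an upright, seated cup.

**Checks that disagreed:**
- **Knob height:** with the cup in hand, the knob top showed about 5 px lower than predicted. I took it for a chamfer or a slight lean, and it was gone once the cup was seated.
- **Analyser pose:** single-view readings of it scattered by 1–4 mm, partly because the arm was still settling.

I never moved near the paper cup, jar, spoon or yellow cup, but I did not measure them again at the end.

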